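# Gauge how far the soap lies below the rim of a tin

### The job

Check how far down the hard soap lies in the larger open tin: take the depth gauge by its knob, set its bar flat across that tin's rim, and press the rod down gently until its tip bottoms on the soap. Then let go and leave the gauge standing there by itself, bar flat on the rim and rod still on the soap, so that the depth can be read off the rod. Leave the other tins and the loose lid where they are.

Things in the scene. Friction and masses are not known exactly. Their poses are not given: they have to be found in the camera images.
- knob (a point): Centre of the depth gauge's knob, an upright knurled aluminium cylinder 24 mm across and 24 mm tall on top of the rod: the place to grip, from above, at any yaw. The gauge starts standing on the table on its bar with this point 82 mm above the table. The gauge is loose, about 0.29 kg. z up.
- bar (a point): Middle of the underside of the gauge's steel bar, directly below the knob. The bar is 120 mm long (its x axis), 22 mm wide (y) and 10 mm thick, with a round guide boss 20 mm across rising to 26 mm above the underside and a small clamp screw on its side. The rod passes through the middle of bar and boss. Knob centre is 82 mm above this point less the reading of joint rod.
- rod_tip (a point): Flat lower end of the gauge's rod (steel, 6 mm across, marked with a ring every 5 mm). Level with the underside of the bar when joint rod reads 0; always 82 mm below the knob centre.
- rod (a joint): The gauge's reading, in m: how far the rod tip stands out below the underside of the bar. 0 at the start, at most 0.042; grows as the rod is pushed down. A friction guide holds the rod where it is left; it takes about 2 N to slide it. When the gauge is lifted by the knob a stop at 0 carries the bar, so the bar hangs level below the knob.
- tin_rim (a point): Centre of the mouth of the larger open aluminium tin, at rim height: 80 mm across outside, wall 2.5 mm, rim 48 mm above the table. The tin stands loose on the table (about 0.2 kg), without its lid. z up.
- soap_top (a point): Middle of the flat top of the hard cream-coloured soap cake that fills the larger tin from wall to wall, 74 mm across. It lies 10 to 26 mm below the rim, different from start to start; it is firm and does not give. z up.
- small_tin_mid (a point): Centre of the smaller open tin of soap, a bystander: 60 mm across, 26 mm tall (point is 13 mm above the table). Loose.
- lid_mid (a point): Centre of a loose aluminium lid lying on the table, a bystander: disc 85 mm across, 14 mm thick.
- closed_tin_mid (a point): Centre of a closed tin with its lid on, a bystander: 76 mm across, 42 mm tall. Loose.
- gauge: The whole depth gauge with rod and knob; origin and axes as point bar.
- tin: The larger open tin with its soap; origin at the centre of its underside, z up, rim 48 mm above the origin.
There are look-alikes about, which are no part of the job. Leave any pink look-alike of the gauge alone.

How it is judged:
At the end, for the whole second after the job is handed in: The larger tin stands upright on the table; the gauge stands on it by itself, at rest, the bar's middle within 25 mm of the tin's centre, its underside within 2 mm of rim height and level with it within 0.06 rad; the rod's tip is within 2 mm of the soap's surface (horizontal distance between bar and tin_rim below 0.025 m and z of bar in the frame of tin_rim between -0.002 and 0.002 m and angle between the z axis of bar and the z axis of tin_rim, either way round below 0.06 rad and z of rod_tip in the frame of soap_top between -0.002 and 0.002 m and angle between tin's own z axis and vertical below 0.05 rad and height (world z) of tin below 0.005 m and linear speed of each of gauge, tin below 0.01 m/s); the robot touches nothing.
It fails at once if the gauge was rammed or dropped hard onto the larger tin or its soap (over 50 N) (contact force between gauge and tin above 50 N).
It fails at once if the smaller open tin was moved by more than 20 mm (distance of small_tin_mid from where it was at the start of the episode above 0.02 m).
It fails at once if the loose lid was moved by more than 20 mm (distance of lid_mid from where it was at the start of the episode above 0.02 m).
It fails at once if the closed tin was moved by more than 20 mm (distance of closed_tin_mid from where it was at the start of the episode above 0.02 m).
It also fails if it takes over 45 s, if anything falls off the work surface, if the arm or the gripper's body presses on something with over 40 N, if the wrist force passes 120 N, or if a joint passes its speed limit or range.

### The arm

A 6-joint arm with a two-finger parallel gripper is mounted at the origin on the work surface. World frame = base frame: x ahead of the robot, y to its left, z up, the work surface at z = 0. Lengths are in m, angles in rad, forces in N, time in s.
With the tool pointing down it reaches from about 0.375 to 0.975 m from the base axis. Payload 3.8 kg.
Tool frame: the origin (TCP) lies on the mounting face of the last link; the fingertips stand 173 mm ahead of it and the grasp point (between the pads) lies 155 mm ahead of it; z points along the fingers, y is the direction in which the jaws open and shut (so a half turn about z gives the same grasp; the last joint's range is limited). The gripper opens to 85 mm and grips with 20 to 120 N. Pads are 22 mm wide; open, the fingers measure 114 mm over their backs; the gripper's body (76 mm by 85 mm) begins 54 mm behind the grasp point. The pads swing forward as they close: fully open they stand 13 mm farther back than shut.
Start: joints at [-1.251, 0.264, 1.604, -0, 1.274, -0.037], TCP at [0.236, -0.632, 0.405] pointing down, gripper open.
Joint ranges: [-2.63, 2.63], [-0.94, 2.18], [0.31, 2.57], [-1.31, 4.45], [0, 2.66], [-2.55, 2.55]. Speed limits (rad/s): [2.57, 2.57, 3.14, 3.14, 3.14, 3.14].

### API

Orientations are given as a rotation vector (axis times angle).
In Python, from station import r gives the robot as it stands.
- The arm moves only by the tool drive_tool, never from a script. Its argument "deltas" is a list of rows, each an object with "linear": the shift along the tool's x, y, z in m, a list of three; "delta_rot": the turn, a rotation vector about the tool's x, y, z in rad, a list of three. In form: [{"linear": [tx, ty, tz], "delta_rot": [ax, ay, az]}, ...]. A call has 1 to 10 rows; each row is the pose to reach, as a shift and turn from the pose commanded when the call began, along the tool's axes at that moment; what a row does not reach only later rows make up. A row lasts 1/8 s, in which the tool goes at most 62.5 mm and 10.7 degrees, less where a joint would pass 70% of its speed; a pose out of reach is approached as far as the arm can. A call with a gripper value outside its range is refused whole. "claw" is the closure, from 0 (fully open) to 1 (shut), set as the call begins (left out, the last holds). The fingers move at their own pace and stop on an object; "force" is the grip in N (left out, the last holds). Time passes only in rows, so rows that repeat a pose let the fingers close. It gives the time, the measured TCP pose, the force and the opening at its end, in the units of the state.
- r.state(): the state, without advancing time (a new reading comes with each control period).
- r.get_image(name): name is "side" or "top" or "wrist"; returns (picture, depth): 400x640x3 uint8, blue, green, red; 400x640 float32, m along the optical axis (not along the pixel's ray), 0 where there is no reading.
- r.camera_model(name): a dict with "intrinsics" (3x3 intrinsics, pixels), "R" (3x3) and "t" (3): a world point X has camera coordinates R X + t; the wrist camera has in their place "tool_from_camera" (4x4, takes a point from camera to tool coordinates, whose origin is the TCP and whose axes are the flange's). Camera axes: x right, y down, z forward; pixel columns grow to the right and rows downward; lengths in m; the calibration is good to about 2 mm. A picture is of the moment at which its call begins: read the wrist's pose just before it. camera_model takes no time and is no camera call.
- r.close_job(): hands the job in, once; it reports no verdict.
The state is a dict: "time": time; "qpos": joint angles; "qvel": joint speeds; "tau": joint torques, N m; "tool_pos": TCP position; "eef_rot": TCP orientation; "ft_force": force on the tool from outside, world axes, zero at the start; "torque": the same for the moment, N m; "width": finger opening in m.
Only numpy, scipy, OpenCV 4.12 (cv2) and the standard library are available. Lean on these libraries where they do the work, as an engineer would, in place of code of your own. Each camera call takes 0.05 s, during which the arm holds its last target.

## Working session

There is one attempt and no reset: what is moved stays moved. The work goes in short steps, Python scripts to look and compute and a tool call to move; the robot and the scene stay as the last step left them, time stands still between calls to the robot, and variables do not carry over. Pictures are saved under pics/ and viewed, and the job is handed in when it is done.

Besides the shell and the picture viewer there is one more tool, called after ">>>" as name([rows], argument=value, ...), one row to a line, values as JSON. drive_tool: Moves the arm, as the interface text tells. Its arguments: {"type":"object","properties":{"deltas":{"type":"array"},"claw":{"type":"number"},"force":{"type":"number"}},"required":["deltas"]}

```bash
mkdir -p pics; ls
python3 - <<'E'
from station import r
import cv2,numpy as np
print(r.state())
for n in("top","side","wrist"):
    im,d=r.get_image(n); cv2.imwrite(f"pics/{n}0.png",im); np.savez(f"{n}0.npz",im=im,d=d); print(n,r.camera_model(n), (d>0).mean())
E
```

```text
pics
{'time': 0.0, 'qpos': array([-1.25089987e+00,  2.64727602e-01,  1.60538221e+00,  1.07009780e-05,
        1.27371399e+00, -3.69147451e-02]), 'qvel': array([ 3.47840828e-04, -1.80823315e-03, -1.77921609e-05,  5.49510980e-04,
       -1.14608589e-03, -4.03774179e-05]), 'tau': array([ 2.82796361e-05, -5.15106583e+01, -3.67312324e+01, -4.79464179e-04,
        1.28887669e-02,  1.31966723e-05]), 'tool_pos': array([ 0.23564905, -0.63215379,  0.40337439]), 'eef_rot': array([-3.08955457e+00, -5.57112155e-01,  4.77983628e-04]), 'ft_force': array([-0.81906246,  0.7646143 , -0.82352024]), 'torque': array([-0.05165755,  0.01413045, -0.01914347]), 'width': 0.08547900924289364}
top {'intrinsics': array([[440.49782931,   0.        , 316.93423504],
       [  0.        , 440.49782931, 195.37228983],
       [  0.        ,   0.        ,   1.        ]]), 'R': array([[-0.01673962, -0.99955837,  0.02455295],
       [-0.98457163,  0.01220087, -0.17455614],
       [ 0.17417948, -0.02709614, -0.98434105]]), 't': array([-0.00325908,  0.5635648 ,  0.97136069])} 0.9959375
side {'intrinsics': array([[425.75357
[... 203 characters left out ...]
1200437,  0.48706481, -0.84724378],
       [ 0.36700608, -0.76381385, -0.53093779]]), 't': array([0.51924107, 0.18249051, 0.84857554])} 0.9959140625
wrist {'intrinsics': array([[316.53083006,   0.        , 321.21228   ],
       [  0.        , 316.53083006, 196.93659974],
       [  0.        ,   0.        ,   1.        ]]), 'tool_from_camera': array([[ 9.40284223e-04, -9.53064125e-01, -3.02767054e-01,
         7.69044599e-02],
       [ 9.99999111e-01,  1.18245655e-03, -6.16558253e-04,
        -2.57417933e-04],
       [ 9.45628437e-04, -3.02766205e-01,  9.53064390e-01,
         3.13639856e-02],
       [ 0.00000000e+00,  0.00000000e+00,  0.00000000e+00,
         1.00000000e+00]])} 0.99617578125
```

View pics/top0.png

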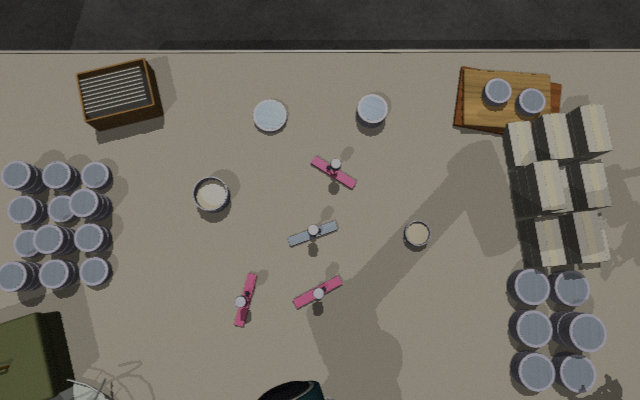

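View pics/side0.png

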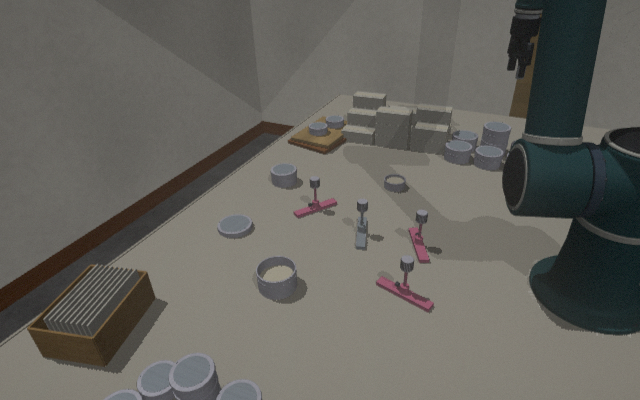

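View pics/wrist0.png

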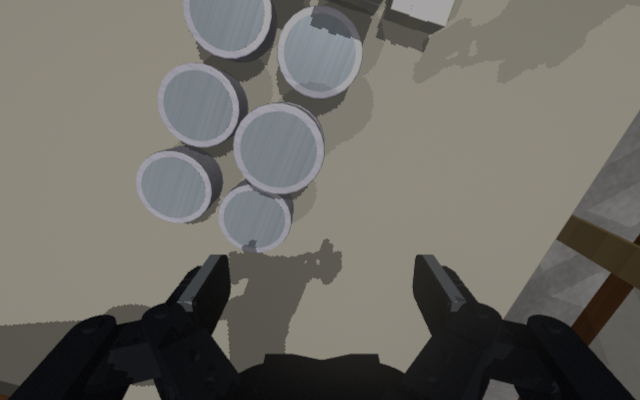

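The top view shows the grey gauge with its knob at (314,231) and its bar running from (290,240) to (337,226). The larger tin is at (211,195), the small tin at (417,233), the lid at (270,115) and the closed tin at (372,109). The pink look-alikes are at (333,170), (246,300) and (318,292).

```bash
cat > h.py <<'E'
import numpy as np,cv2
from scipy.spatial.transform import Rotation as Ro
from station import r
def cam(n,st=None):
    m=r.camera_model(n);K=m["intrinsics"]
    if n=="wrist":
        T=np.eye(4);T[:3,:3]=Ro.from_rotvec(st["eef_rot"]).as_matrix();T[:3,3]=st["tool_pos"]
        T=T@m["tool_from_camera"];return K,T[:3,:3],T[:3,3]
    return K,m["R"].T,-m["R"].T@m["t"]
def plane(c,uv,z):
    K,R,o=c;uv=np.atleast_2d(uv).astype(float)
    d=np.c_[uv,np.ones(len(uv))]@np.linalg.inv(K).T@R.T
    return o+d*((z-o[2])/d[:,2])[:,None]
def cloud(c,d):
    K,R,o=c;v,u=np.mgrid[:d.shape[0],:d.shape[1]]
    p=np.stack([u,v,np.ones_like(u)],-1)@np.linalg.inv(K).T*d[...,None]
    return p@R.T+o
def circ(p):
    A=np.c_[2*p[:,:2],np.ones(len(p))];s=np.linalg.lstsq(A,(p[:,:2]**2).sum(1),rcond=None)[0]
    return s[:2],np.sqrt(s[2]+s[:2]@s[:2])
E
python3 - <<'E'
from h import *
for n in("top","side"):
    z=np.load(f"{n}0.npz");c=cam(n);P=cloud(c,z["d"]);im=z["im"]
    print(n,"table z",np.median(P[250,380:400,2]) if n=="top" else np.median(P[330,300:340,2]))
    ctr={"top":dict(tin=(211,195),knob=(314,231)),"side":dict(tin=(277,278),knob=(362,207))}[n]
    u,v=ctr["tin"];W=P[v-35:v+35,u-35:u+35].reshape(-1,3)
    rim=W[(W[:,2]>.043)&(W[:,2]<.053)];print("rim",len(rim),circ(rim),rim[:,2].mean())
    cc=circ(rim)[0];s=W[np.linalg.norm(W[:,:2]-cc,axis=1)<.025];print("soap z",np.median(s[:,2]),s[:,2].std(),len(s))
    u,v=ctr["knob"];W=P[v-15:v+15,u-15:u+15].reshape(-1,3)
    k=W[(W[:,2]>.075)];print("knob",len(k),k.mean(0),k.min(0),k.max(0),circ(k))
c=cam("top")
im=np.load("top0.npz")["im"]
print(plane(c,[(314,231)],.094), plane(c,[(290,240),(337,226)],.01))
for nm,uv,z in(("small",(417,233),.026),("lid",(270,115),.014),("closed",(372,109),.042),("pinkA",(335,164),.094),("pinkB",(319,293),.094),("pinkC",(241,301),.094)):print(nm,plane(c,[uv],z))
cv2.imwrite("pics/z.png",cv2.resize(im[150:280,170:360],None,fx=4,fy=4))
E
```

```text
top table z -0.0003630654137052325
rim 162 (array([0.57216497, 0.23736416]), np.float64(0.0386925973784828)) 0.0468485558497536
soap z 0.02535777507393555 0.0019006370377465064 348
knob 104 [0.47579564 0.00156038 0.1296325 ] [ 0.38562426 -0.01138206  0.07890563] [0.49249157 0.0161865  1.05460392] (array([0.43757939, 0.0070747 ]), np.float64(0.043560731513437256))
side table z -5.862394100292212e-05
rim 240 (array([0.57299632, 0.2389612 ]), np.float64(0.038685676615424054)) 0.0466800450511289
soap z 0.026082062715160836 0.0010521356539500784 238
knob 123 [0.47004347 0.03181514 0.10484333] [ 0.19755259 -0.01006164  0.07501652] [0.49275838 0.7791701  0.61389041] (array([0.3153418 , 0.38376963]), np.float64(0.41128325424874485))
[[ 0.47667878 -0.00252406  0.094     ]] [[ 0.46416691  0.05288764  0.01      ]
 [ 0.49577697 -0.05914492  0.01      ]]
small [[ 0.47493082 -0.24582992  0.026     ]]
lid [[0.773062   0.10027394 0.014     ]]
closed [[ 0.77604154 -0.14894595  0.042     ]]
pinkA [[ 0.62665449 -0.05204118  0.094     ]]
pinkB [[ 0.34420112 -0.01112176  0.094     ]]
pinkC [[0.33059723 0.15428428 0.094     ]]
```

View pics/z.png

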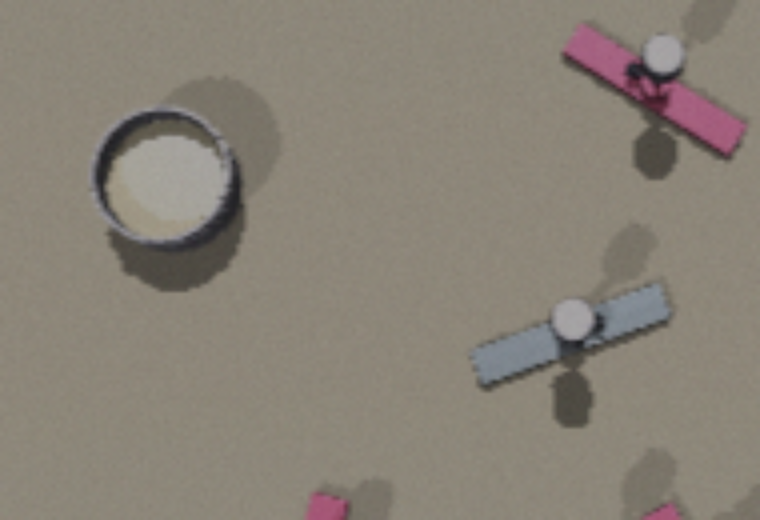

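```bash
cat >> h.py <<'E'
def delta(target,yaw=None):
    st=r.state();R=Ro.from_rotvec(st["eef_rot"]).as_matrix()
    w=np.array(target)-st["tool_pos"]
    print("world d",w.round(4),"tool lin",(R.T@w).round(4),"R x,y",R[:,0].round(3),R[:,1].round(3),"z",R[:,2].round(4))
    # rotation to have tool straight down, keep yaw
    x=R[:,0].copy();x[2]=0;x/=np.linalg.norm(x);z=np.array([0,0,-1.]);Rd=np.c_[x,np.cross(z,x),z]
    print("level rot",Ro.from_matrix(R.T@Rd).as_rotvec().round(4))
E
python3 - <<'E'
from h import *
for n,(u,v) in(("top",(314,231)),("side",(362,207))):
    z=np.load(f"{n}0.npz");P=cloud(cam(n),z["d"]);W=P[v-15:v+15,u-15:u+15].reshape(-1,3)
    k=W[(W[:,2]>.088)&(W[:,2]<.1)&(abs(W[:,0]-.477)<.03)&(abs(W[:,1])<.03)]
    print(n,len(k),k.mean(0),k.min(0),k.max(0))
delta((.477,-.0025,.36))
E
```

```text
top 94 [0.47990908 0.00087704 0.09319426] [ 0.46819094 -0.01138206  0.0885168 ] [0.49249157 0.01272062 0.09946551]
side 64 [0.48022218 0.00428983 0.09295654] [ 0.46879052 -0.01006164  0.08856225] [0.49275838 0.01519831 0.09567723]
world d [ 0.2413  0.6297 -0.0436] tool lin [ 0.4461 -0.5057  0.0445] R x,y [0.937 0.349 0.   ] [ 0.349 -0.937 -0.002] z [-6.0e-04  1.7e-03 -1.0e+00]
level rot [-0.0018 -0.0001  0.    ]
```

>>> drive_tool([
  {"linear":[0.447,-0.509,0.045],"delta_rot":[0,0,0]},
  {"linear":[0.447,-0.509,0.045],"delta_rot":[0,0,0]},
  {"linear":[0.447,-0.509,0.045],"delta_rot":[0,0,0]},
  {"linear":[0.447,-0.509,0.045],"delta_rot":[0,0,0]},
  {"linear":[0.447,-0.509,0.045],"delta_rot":[0,0,0]},
  {"linear":[0.447,-0.509,0.045],"delta_rot":[0,0,0]},
  {"linear":[0.447,-0.509,0.045],"delta_rot":[0,0,0]},
  {"linear":[0.447,-0.509,0.045],"delta_rot":[0,0,0]},
  {"linear":[0.447,-0.509,0.045],"delta_rot":[0,0,0]},
  {"linear":[0.447,-0.509,0.045],"delta_rot":[0,0,0]},
], claw=0, force=30)

```text
time: 1.4
tool_pos: [0.4578, -0.0477, 0.3632]
eef_rot: [3.091, 0.557, 0.001]
ft_force: [2.0, -1.0, -0.1]
width: 0.0854
```

>>> drive_tool([
  {"linear":[0,0,0],"delta_rot":[0,0,0]},
  {"linear":[0,0,0],"delta_rot":[0,0,0]},
  {"linear":[0,0,0],"delta_rot":[0,0,0]},
])

```text
time: 1.78
tool_pos: [0.4573, -0.0509, 0.3632]
eef_rot: [3.092, 0.554, -0.001]
ft_force: [-0.3, 0.0, -0.4]
width: 0.0852
```

Run:
```python
from h import *
st=r.state();print(st)
im,d=r.get_image("wrist");cv2.imwrite("pics/w1.png",im);np.savez("w1.npz",im=im,d=d)
P=cloud(cam("wrist",st),d)
k=P[(P[...,2]>.085)&(P[...,2]<.1)&(abs(P[...,0]-.48)<.03)&(abs(P[...,1])<.03)]
print(len(k),k.mean(0),k.min(0),k.max(0))
b=P[(P[...,2]>.005)&(P[...,2]<.015)&(abs(P[...,0]-.48)<.06)&(abs(P[...,1])<.08)]
print("bar",len(b),b.min(0),b.max(0),"table",np.median(P[100,100:200,2]))
delta((.480,.001,.237))
```

```text
{'time': 1.775, 'qpos': array([-1.64874164e-01, -1.19557421e-01,  2.09201964e+00, -4.12288712e-04,
        1.16936253e+00,  1.05127058e+00]), 'qvel': array([-0.01166567, -0.00321671, -0.00195888,  0.00348734, -0.00084627,
        0.00288973]), 'tau': array([ 5.95446713e-01, -2.85740876e+01, -3.53617251e+01,  3.30082525e-02,
        3.57191355e-03, -5.31507176e-03]), 'tool_pos': array([ 0.45732616, -0.05091675,  0.36319941]), 'eef_rot': array([ 3.09200921e+00,  5.54370252e-01, -5.43417911e-04]), 'ft_force': array([-0.32674094,  0.00459087, -0.44578646]), 'torque': array([-0.02841725, -0.02160747,  0.03110686]), 'width': 0.08522502312453631}
830 [ 4.81144001e-01 -4.42619069e-04  9.29418573e-02] [ 0.46838467 -0.01246537  0.08527134] [0.49282409 0.01225147 0.09524518]
bar 2022 [ 0.45130663 -0.05984907  0.00501061] [0.5095368  0.05918177 0.01478409] table -0.0006586182480546598
world d [ 0.0226  0.0521 -0.1263] tool lin [ 0.0393 -0.041   0.1263] R x,y [ 0.938  0.347 -0.   ] [ 0.347 -0.938  0.   ] z [-0.e+00 -3.e-04 -1.e+00]
level rot [0.0003 0.0001 0.    ]
```

View pics/w1.png

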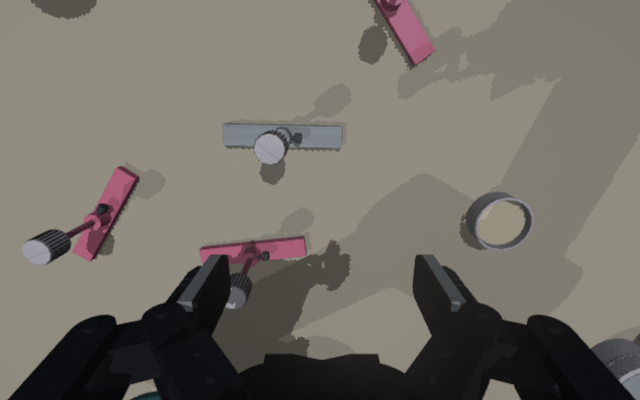

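>>> drive_tool([
  {"linear":[0.039,-0.04,0.0],"delta_rot":[0,0,0]},
  {"linear":[0.039,-0.04,0.02],"delta_rot":[0,0,0]},
  {"linear":[0.039,-0.04,0.06],"delta_rot":[0,0,0]},
  {"linear":[0.039,-0.04,0.095],"delta_rot":[0,0,0]},
  {"linear":[0.039,-0.04,0.115],"delta_rot":[0,0,0]},
  {"linear":[0.039,-0.04,0.126],"delta_rot":[0,0,0]},
  {"linear":[0.039,-0.04,0.126],"delta_rot":[0,0,0]},
  {"linear":[0.039,-0.04,0.126],"delta_rot":[0,0,0]},
])

```text
time: 2.82
tool_pos: [0.4809, 0.001, 0.2383]
eef_rot: [3.091, 0.556, 0.003]
ft_force: [0.4, 0.8, -0.8]
width: 0.0852
```

Run:
```python
from h import *
print(r.state()["ft_force"],r.state()["tool_pos"]);delta((.4805,0,.237))
im,d=r.get_image("wrist");cv2.imwrite("pics/w2.png",im)
```

```text
[ 0.39341369  0.83841185 -0.75655426] [0.48092508 0.00097328 0.23833333]
world d [-0.0004 -0.001  -0.0013] tool lin [-0.0007  0.0008  0.0013] R x,y [0.937 0.349 0.002] [ 0.349 -0.937  0.001] z [ 2.e-03 -1.e-04 -1.e+00]
level rot [ 0.0008 -0.0018 -0.    ]
```

View pics/w2.png

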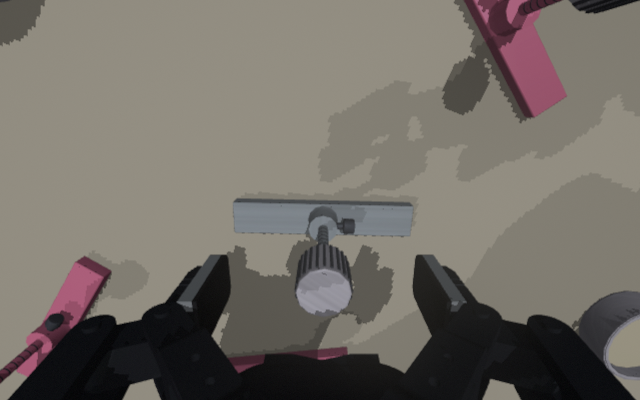

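The wrist view shows the grey knob at (323,290), midway between the pads, so I'll close on it.

>>> drive_tool([
  {"linear":[-0.0007,0.0008,0.001],"delta_rot":[0,0,0]},
  {"linear":[-0.0007,0.0008,0.001],"delta_rot":[0,0,0]},
  {"linear":[-0.0007,0.0008,0.001],"delta_rot":[0,0,0]},
  {"linear":[-0.0007,0.0008,0.001],"delta_rot":[0,0,0]},
  {"linear":[-0.0007,0.0008,0.001],"delta_rot":[0,0,0]},
  {"linear":[-0.0007,0.0008,0.001],"delta_rot":[0,0,0]},
  {"linear":[-0.0007,0.0008,0.001],"delta_rot":[0,0,0]},
  {"linear":[-0.0007,0.0008,0.001],"delta_rot":[0,0,0]},
], claw=1, force=35)

```text
time: 3.88
tool_pos: [0.48, 0.0004, 0.2365]
eef_rot: [3.092, 0.558, 0.001]
ft_force: [0.1, -1.5, 2.9]
width: 0.0233
```

Run:
```python
from h import *
print(r.state()["ft_force"],r.state()["tool_pos"],r.state()["width"]);delta((.4805,0,.327))
```

```text
[ 0.13989587 -1.4677379   2.88115361] [4.80027524e-01 3.94533298e-04 2.36455122e-01] 0.02334856567447674
world d [ 0.0005 -0.0004  0.0905] tool lin [ 0.0003  0.0006 -0.0905] R x,y [0.937 0.349 0.   ] [ 0.349 -0.937  0.   ] z [ 4.e-04 -1.e-04 -1.e+00]
level rot [ 0.0003 -0.0004 -0.    ]
```

>>> drive_tool([
  {"linear":[0,0,-0.005],"delta_rot":[0,0,0]},
  {"linear":[0,0,-0.015],"delta_rot":[0,0,0]},
  {"linear":[0,0,-0.035],"delta_rot":[0,0,0]},
  {"linear":[0,0,-0.06],"delta_rot":[0,0,0]},
  {"linear":[0,0,-0.08],"delta_rot":[0,0,0]},
  {"linear":[0,0,-0.09],"delta_rot":[0,0,0]},
  {"linear":[0,0,-0.09],"delta_rot":[0,0,0]},
  {"linear":[0,0,-0.09],"delta_rot":[0,0,0]},
])

```text
time: 4.88
tool_pos: [0.4794, 0.0005, 0.3253]
eef_rot: [-3.091, -0.557, 0.003]
ft_force: [0.5, 0.0, -2.5]
width: 0.023
```

Run:
```python
from h import *
print(r.state()["ft_force"],r.state()["tool_pos"],r.state()["width"]);delta((.5725,.238,.327))
im,d=r.get_image("side");cv2.imwrite("pics/s3.png",im[100:320,230:470].repeat(3,0).repeat(3,1)[:600])
```

```text
[ 0.46167009  0.0245893  -2.51054446] [4.79363909e-01 4.69152426e-04 3.25304765e-01] 0.023021855602817203
world d [0.0931 0.2375 0.0017] tool lin [ 0.1702 -0.19   -0.0018] R x,y [ 0.937  0.349 -0.002] [ 0.349 -0.937 -0.001] z [-1.8e-03  2.0e-04 -1.0e+00]
level rot [-0.0008  0.0016 -0.    ]
```

View pics/s3.png

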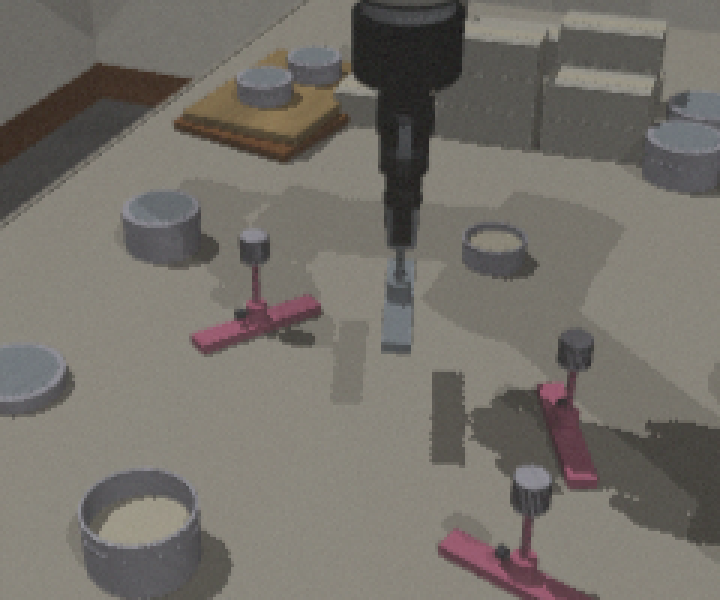

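>>> drive_tool([
  {"linear":[0.01,-0.011,0],"delta_rot":[0,0,0]},
  {"linear":[0.03,-0.034,0],"delta_rot":[0,0,0]},
  {"linear":[0.058,-0.065,0],"delta_rot":[0,0,0]},
  {"linear":[0.085,-0.095,0],"delta_rot":[0,0,0]},
  {"linear":[0.112,-0.125,0],"delta_rot":[0,0,0]},
  {"linear":[0.138,-0.154,0],"delta_rot":[0,0,0]},
  {"linear":[0.158,-0.176,0],"delta_rot":[0,0,0]},
  {"linear":[0.168,-0.188,0],"delta_rot":[0,0.0016,0]},
  {"linear":[0.17,-0.19,0],"delta_rot":[0,0.0016,0]},
  {"linear":[0.17,-0.19,0],"delta_rot":[0,0.0016,0]},
])

```text
time: 6.18
tool_pos: [0.5725, 0.2374, 0.3259]
eef_rot: [3.091, 0.557, 0.001]
ft_force: [-0.4, -0.8, -3.3]
width: 0.0225
```

>>> drive_tool([
  {"linear":[0,0,0],"delta_rot":[0,0,0]},
  {"linear":[0,0,0],"delta_rot":[0,0,0]},
  {"linear":[0,0,0],"delta_rot":[0,0,0]},
])

```text
time: 6.55
tool_pos: [0.5728, 0.2373, 0.3264]
eef_rot: [-3.092, -0.556, -0.003]
ft_force: [1.4, -0.0, -2.7]
width: 0.0231
```

Run:
```python
from h import *
st=r.state();print(st["ft_force"],st["tool_pos"],st["width"]);delta((.5725,.238,.290))
for n in("side","top"):
    im,d=r.get_image(n);P=cloud(cam(n),d)
    a=im[180:330,190:390] if n=="side" else im[120:270,110:310]
    cv2.imwrite(f"pics/{n}4.png",cv2.resize(a,None,fx=4,fy=4))
    q=(abs(P[...,0]-.5725)<.07)&(abs(P[...,1]-.238)<.07)
    b=P[q&(P[...,2]>.070)&(P[...,2]<.1)]
    rim=P[q&(P[...,2]>.043)&(P[...,2]<.053)]
    print(n,"bar",len(b),b.min(0).round(4),b.max(0).round(4),"rim",circ(rim))
im,d=r.get_image("wrist");cv2.imwrite("pics/w4.png",im);P=cloud(cam("wrist",st),d)
q=(abs(P[...,0]-.5725)<.07)&(abs(P[...,1]-.238)<.07)
for nm,lo,hi in(("bar",.09,.105),("rim",.043,.053)):
    b=P[q&(P[...,2]>lo)&(P[...,2]<hi)];print(nm,len(b),b.min(0).round(4),b.max(0).round(4),b.mean(0).round(4),circ(b))
```

```text
[ 1.38121471 -0.04025721 -2.71632239] [0.57277392 0.23732693 0.32643398] 0.023086944339428987
world d [-0.0003  0.0007 -0.0364] tool lin [-0.0001 -0.0007  0.0364] R x,y [0.937 0.349 0.002] [ 0.349 -0.937  0.   ] z [ 1.7e-03  6.0e-04 -1.0e+00]
level rot [ 0.0001 -0.0018 -0.    ]
side bar 293 [0.5444 0.1809 0.0899] [0.5996 0.2992 0.1   ] rim (array([0.57294452, 0.23901106]), np.float64(0.03861885080457784))
top bar 200 [0.5566 0.179  0.0895] [0.6005 0.2524 0.1   ] rim (array([0.57202089, 0.23692639]), np.float64(0.03847929078079725))
bar 5366 [0.5444 0.1781 0.09  ] [0.6029 0.2972 0.105 ] [0.5753 0.2388 0.0986] (array([0.56530167, 0.23434519]), np.float64(0.03890916259391244))
rim 766 [0.5323 0.1981 0.0432] [0.613  0.2767 0.0491] [0.5859 0.241  0.047 ] (array([0.5729022 , 0.23656717]), np.float64(0.038718727115178805))
```

View pics/side4.png

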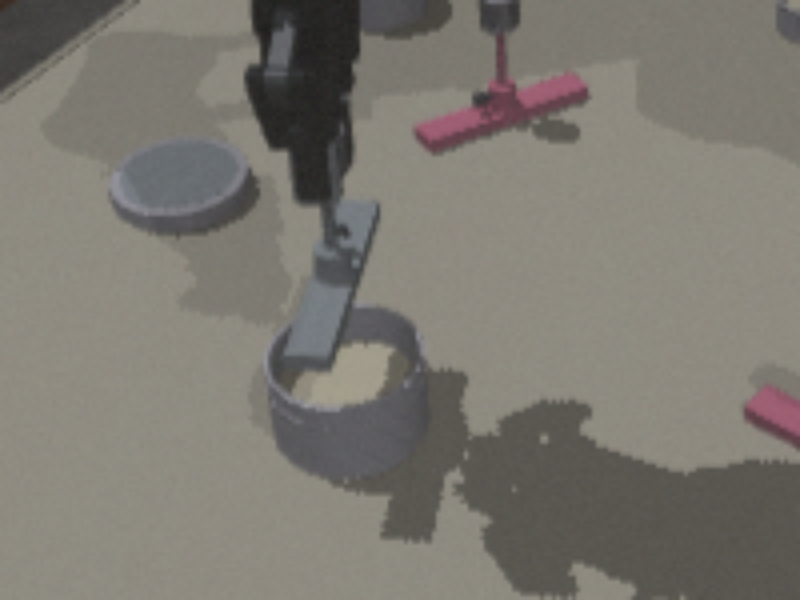

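View pics/w4.png

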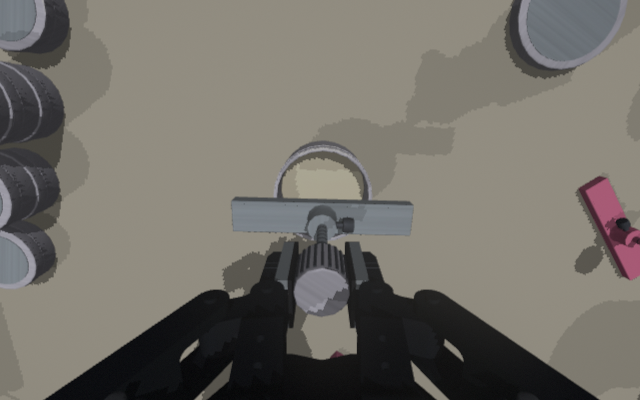

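>>> drive_tool([
  {"linear":[0,0,0.004],"delta_rot":[0,0,0]},
  {"linear":[0,0,0.012],"delta_rot":[0,0,0]},
  {"linear":[0,0,0.02],"delta_rot":[0,0,0]},
  {"linear":[0,0,0.027],"delta_rot":[0,0,0]},
  {"linear":[0,0,0.032],"delta_rot":[0,0,0]},
  {"linear":[0,0,0.035],"delta_rot":[0,0,0]},
  {"linear":[0,0,0.035],"delta_rot":[0,0,0]},
])

```text
time: 7.58
tool_pos: [0.5728, 0.2378, 0.291]
eef_rot: [-3.092, -0.557, -0.002]
ft_force: [0.2, -0.7, -3.1]
width: 0.0228
```

>>> drive_tool([
  {"linear":[0,0,0.001],"delta_rot":[0,0,0]},
  {"linear":[0,0,0.002],"delta_rot":[0,0,0]},
  {"linear":[0,0,0.003],"delta_rot":[0,0,0]},
  {"linear":[0,0,0.004],"delta_rot":[0,0,0]},
  {"linear":[0,0,0.005],"delta_rot":[0,0,0]},
  {"linear":[0,0,0.006],"delta_rot":[0,0,0]},
  {"linear":[0,0,0.007],"delta_rot":[0,0,0]},
  {"linear":[0,0,0.008],"delta_rot":[0,0,0]},
  {"linear":[0,0,0.009],"delta_rot":[0,0,0]},
])

```text
time: 8.7
tool_pos: [0.5731, 0.2379, 0.2829]
eef_rot: [-3.091, -0.557, -0.004]
ft_force: [-0.4, -0.7, 1.4]
width: 0.0228
```

Run:
```python
from h import *
st=r.state();print(st["ft_force"],st["tool_pos"],st["width"]);delta((.5725,.238,.290))
im,d=r.get_image("side")
cv2.imwrite(f"pics/side5.png",cv2.resize(im[180:330,190:390],None,fx=4,fy=4))
```

```text
[-0.41220992 -0.68906422  1.44914944] [0.57313433 0.23788    0.28290953] 0.022758327491951443
world d [-0.0006  0.0001  0.0071] tool lin [-0.0005 -0.0003 -0.0071] R x,y [0.937 0.349 0.003] [ 0.349 -0.937  0.   ] z [ 2.5e-03  9.0e-04 -1.0e+00]
level rot [ 0.0001 -0.0026 -0.    ]
```

View pics/side5.png

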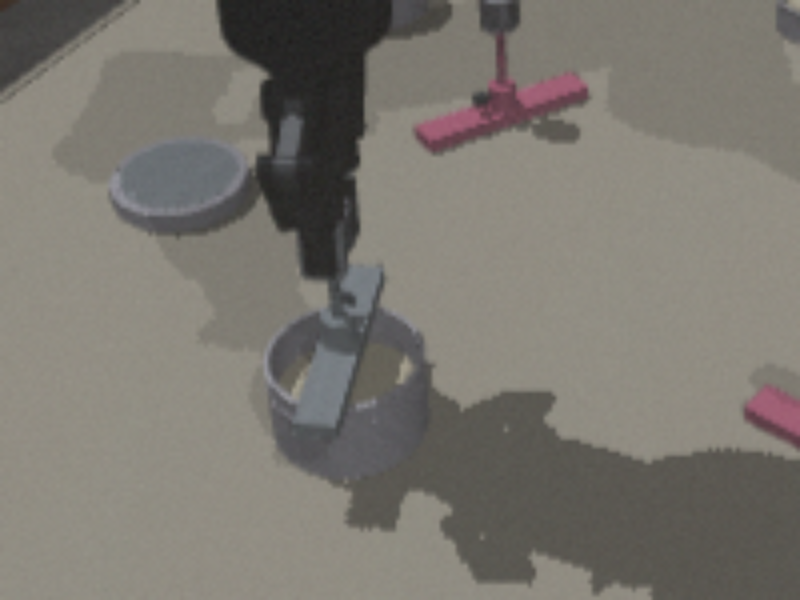

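The bar is on the rim: the force went from -3 N to +1.4 N at about the expected height. Now I'll push the rod down slowly.

>>> drive_tool([
  {"linear":[0,0,0.0015],"delta_rot":[0,0,0]},
  {"linear":[0,0,0.003],"delta_rot":[0,0,0]},
  {"linear":[0,0,0.0045],"delta_rot":[0,0,0]},
  {"linear":[0,0,0.006],"delta_rot":[0,0,0]},
  {"linear":[0,0,0.0075],"delta_rot":[0,0,0]},
  {"linear":[0,0,0.009],"delta_rot":[0,0,0]},
  {"linear":[0,0,0.0105],"delta_rot":[0,0,0]},
  {"linear":[0,0,0.012],"delta_rot":[0,0,0]},
  {"linear":[0,0,0.013],"delta_rot":[0,0,0]},
])

```text
time: 9.88
tool_pos: [0.5729, 0.2379, 0.2692]
eef_rot: [-3.091, -0.557, -0.003]
ft_force: [0.6, -0.8, 2.1]
width: 0.0225
```

>>> drive_tool([
  {"linear":[0,0,0.0005],"delta_rot":[0,0,0]},
  {"linear":[0,0,0.001],"delta_rot":[0,0,0]},
  {"linear":[0,0,0.0015],"delta_rot":[0,0,0]},
  {"linear":[0,0,0.002],"delta_rot":[0,0,0]},
])

```text
time: 10.38
tool_pos: [0.5729, 0.2378, 0.2673]
eef_rot: [-3.091, -0.557, -0.003]
ft_force: [0.1, -0.7, 1.6]
width: 0.0232
```

>>> drive_tool([
  {"linear":[0,0,0.0005],"delta_rot":[0,0,0]},
  {"linear":[0,0,0.001],"delta_rot":[0,0,0]},
  {"linear":[0,0,0.0015],"delta_rot":[0,0,0]},
  {"linear":[0,0,0.0015],"delta_rot":[0,0,0]},
])

```text
time: 10.88
tool_pos: [0.5729, 0.2378, 0.2657]
eef_rot: [-3.091, -0.557, -0.002]
ft_force: [1.0, -1.0, 0.9]
width: 0.023
```

>>> drive_tool([
  {"linear":[0,0,0.0005],"delta_rot":[0,0,0]},
  {"linear":[0,0,0.001],"delta_rot":[0,0,0]},
  {"linear":[0,0,0.001],"delta_rot":[0,0,0]},
])

```text
time: 11.25
tool_pos: [0.5729, 0.2379, 0.2647]
eef_rot: [-3.091, -0.557, -0.002]
ft_force: [-0.5, -1.2, 1.2]
width: 0.0228
```

>>> drive_tool([
  {"linear":[0,0,0.0005],"delta_rot":[0,0,0]},
  {"linear":[0,0,0.001],"delta_rot":[0,0,0]},
  {"linear":[0,0,0.001],"delta_rot":[0,0,0]},
])

```text
time: 11.62
tool_pos: [0.5729, 0.2379, 0.2637]
eef_rot: [-3.091, -0.557, -0.002]
ft_force: [0.5, -1.5, 1.2]
width: 0.0232
```

>>> drive_tool([
  {"linear":[0,0,0.0005],"delta_rot":[0,0,0]},
  {"linear":[0,0,0.001],"delta_rot":[0,0,0]},
  {"linear":[0,0,0.001],"delta_rot":[0,0,0]},
])

```text
time: 12.0
tool_pos: [0.5729, 0.2378, 0.2627]
eef_rot: [-3.091, -0.557, -0.002]
ft_force: [2.1, -0.8, 1.2]
width: 0.0226
```

>>> drive_tool([
  {"linear":[0,0,0.0005],"delta_rot":[0,0,0]},
  {"linear":[0,0,0.001],"delta_rot":[0,0,0]},
  {"linear":[0,0,0.001],"delta_rot":[0,0,0]},
])

```text
time: 12.38
tool_pos: [0.5731, 0.2379, 0.2624]
eef_rot: [-3.091, -0.558, -0.004]
ft_force: [-0.1, -1.4, 5.3]
width: 0.0228
```

>>> drive_tool([
  {"linear":[0,0,0.0005],"delta_rot":[0,0,0]},
  {"linear":[0,0,0.001],"delta_rot":[0,0,0]},
  {"linear":[0,0,0.001],"delta_rot":[0,0,0]},
])

```text
time: 12.75
tool_pos: [0.5733, 0.238, 0.2622]
eef_rot: [-3.091, -0.558, -0.005]
ft_force: [-0.6, -2.5, 9.1]
width: 0.0232
```

Run:
```python
from h import *
st=r.state();print(st["ft_force"],st["tool_pos"],st["torque"])
im,d=r.get_image("side");P=cloud(cam("side"),d)
cv2.imwrite(f"pics/side6.png",cv2.resize(im[180:330,190:390],None,fx=4,fy=4))
q=(abs(P[...,0]-.5725)<.07)&(abs(P[...,1]-.238)<.07)
b=P[q&(P[...,2]>.053)&(P[...,2]<.065)];print(b.mean(0),b.min(0),b.max(0))
```

```text
[-0.62606285 -2.46076395  9.12824995] [0.57332253 0.23802614 0.26224489] [-0.36048358  0.30667365  0.0765695 ]
[0.56669972 0.2543176  0.0579445 ] [0.54379078 0.18007496 0.05311343] [0.59247713 0.29879209 0.06492073]
```

View pics/side6.png

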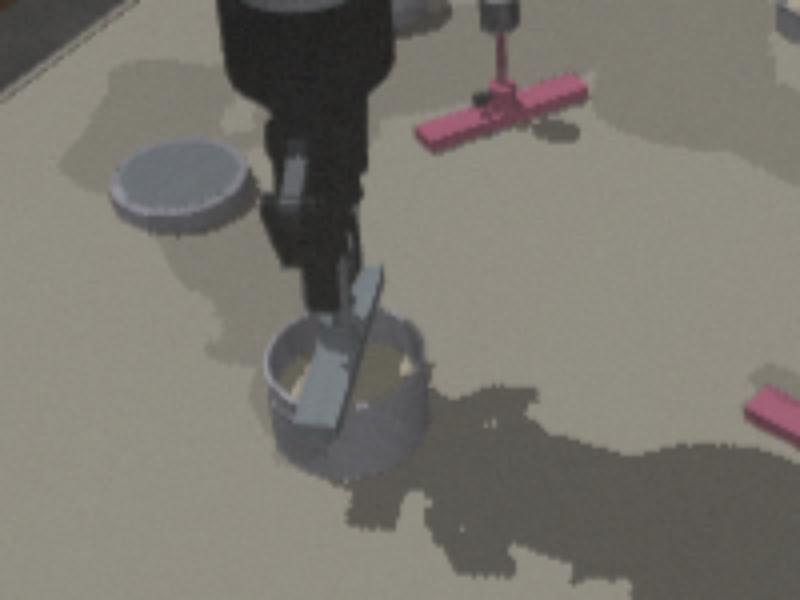

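The rod has bottomed on the soap: about 9 N with almost no travel, and the TCP height implies a 22 mm reading, which matches the depth images. I'll relax the press slightly, then open.

>>> drive_tool([
  {"linear":[0,0,-0.0005],"delta_rot":[0,0,0]},
  {"linear":[0,0,-0.001],"delta_rot":[0,0,0]},
  {"linear":[0,0,-0.001],"delta_rot":[0,0,0]},
])

```text
time: 13.18
tool_pos: [0.5731, 0.238, 0.2623]
eef_rot: [-3.091, -0.557, -0.004]
ft_force: [-0.2, -1.4, 5.7]
width: 0.0231
```

>>> drive_tool([
  {"linear":[0,0,0],"delta_rot":[0,0,0]},
  {"linear":[0,0,0],"delta_rot":[0,0,0]},
  {"linear":[0,0,0],"delta_rot":[0,0,0]},
  {"linear":[0,0,0],"delta_rot":[0,0,0]},
  {"linear":[0,0,0],"delta_rot":[0,0,0]},
  {"linear":[0,0,0],"delta_rot":[0,0,0]},
  {"linear":[0,0,0],"delta_rot":[0,0,0]},
], claw=0)

```text
time: 14.05
tool_pos: [0.5729, 0.2379, 0.2618]
eef_rot: [-3.091, -0.557, -0.002]
ft_force: [-0.2, -0.0, 0.5]
width: 0.0857
```

Run:
```python
from h import *
st=r.state();print(st["ft_force"],st["tool_pos"],st["width"])
im,d=r.get_image("wrist");cv2.imwrite("pics/w7.png",im)
```

```text
[-0.18130197 -0.01568457  0.52671479] [0.57290134 0.2378574  0.26175578] 0.08570459746792944
```

View pics/w7.png

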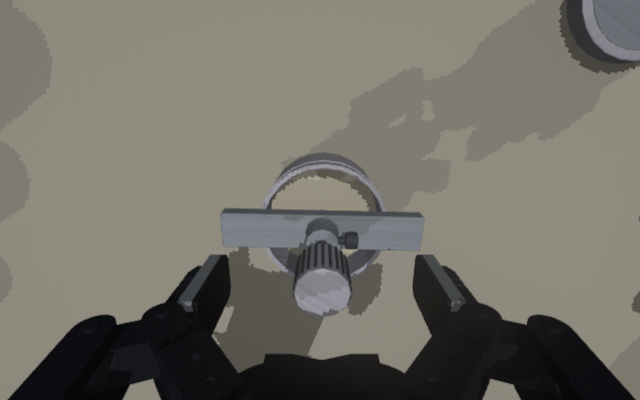

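The jaws are open and clear on both sides of the knob at (322,290). The bar lies across the rim. Retreating straight up.

>>> drive_tool([
  {"linear":[0,0,-0.01],"delta_rot":[0,0,0]},
  {"linear":[0,0,-0.03],"delta_rot":[0,0,0]},
  {"linear":[0,0,-0.06],"delta_rot":[0,0,0]},
  {"linear":[0,0,-0.1],"delta_rot":[0,0,0]},
  {"linear":[-0.02,0.03,-0.13],"delta_rot":[0,0,0]},
  {"linear":[-0.06,0.08,-0.14],"delta_rot":[0,0,0]},
  {"linear":[-0.09,0.11,-0.14],"delta_rot":[0,0,0]},
  {"linear":[-0.09,0.11,-0.14],"delta_rot":[0,0,0]},
  {"linear":[-0.09,0.11,-0.14],"delta_rot":[0,0,0]},
])

```text
time: 15.22
tool_pos: [0.527, 0.1034, 0.4031]
eef_rot: [-3.091, -0.556, -0.007]
ft_force: [-0.6, -0.4, -0.1]
width: 0.0854
```

Run:
```python
from h import *
st=r.state();print(st["tool_pos"])
for n in("side","top","wrist"):
    im,d=r.get_image(n);P=cloud(cam(n,st),d)
    a=im[180:330,190:390] if n=="side" else im[120:270,110:310] if n=="top" else im
    cv2.imwrite(f"pics/{n}8.png",a if n=="wrist" else cv2.resize(a,None,fx=4,fy=4))
    q=(abs(P[...,0]-.5725)<.065)&(abs(P[...,1]-.238)<.065)
    for nm,lo,hi in(("knobtop",.115,.128),("bartop",.054,.063),("rim",.043,.052)):
        b=P[q&(P[...,2]>lo)&(P[...,2]<hi)]
        print(n,nm,len(b),np.median(b,0).round(4),(b.min(0)+b.max(0))[:2]/2,circ(b) if nm=="rim" else b[:,2].max())
        if nm=="bartop":
            A=np.c_[b[:,:2],np.ones(len(b))];print(" slope",np.linalg.lstsq(A,b[:,2],rcond=None)[0][:2])
```

```text
[0.5270276  0.10341318 0.40314848]
side knobtop 98 [0.5726 0.2424 0.1193] [0.57299354 0.24093065] 0.12176997933174516
side bartop 353 [0.5663 0.2603 0.058 ] [0.56873198 0.24108865] 0.062653043476943
 slope [0.03729932 0.00813109]
side rim 212 [0.5607 0.2469 0.0472] [0.57351088 0.24302527] (array([0.57209726, 0.24429383]), np.float64(0.04009070560384998))
top knobtop 49 [0.568  0.2373 0.1186] [0.5673775  0.23787204] 0.12252080818296884
top bartop 155 [0.5684 0.2483 0.0576] [0.569939   0.23901132] 0.062457223431349074
 slope [0.01195544 0.00238247]
top rim 42 [0.5388 0.2508 0.0477] [0.55322624 0.23809203] (array([0.55938402, 0.23928374]), np.float64(0.026576573547252465))
wrist knobtop 911 [0.5742 0.2362 0.12  ] [0.57372607 0.23714205] 0.12243074819590993
wrist bartop 1948 [0.5814 0.2151 0.0583] [0.57376727 0.2369243 ] 0.06293058069727753
 slope [-0.00102936  0.00111458]
wrist rim 829 [0.583  0.2407 0.048 ] [0.57299313 0.22659001] (array([0.5736858 , 0.23443347]), np.float64(0.03898620916675541))
```

View pics/side8.png

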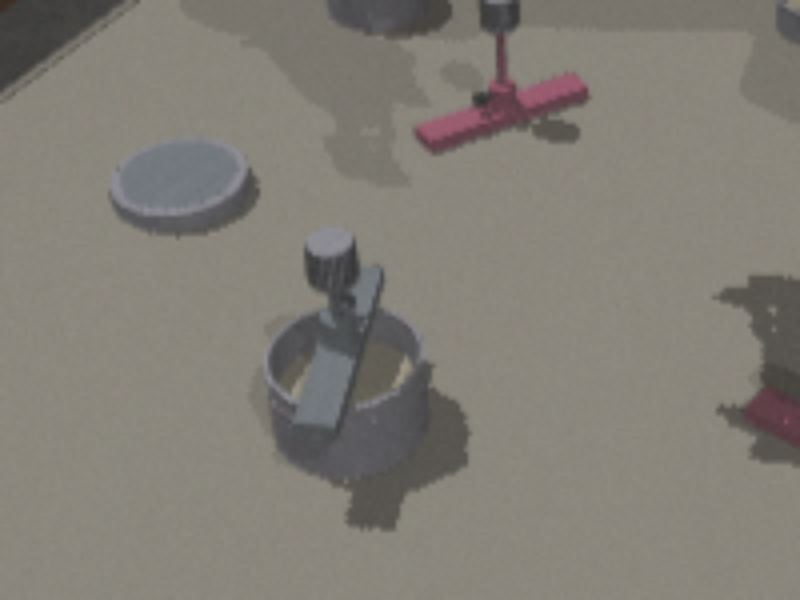

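View pics/top8.png

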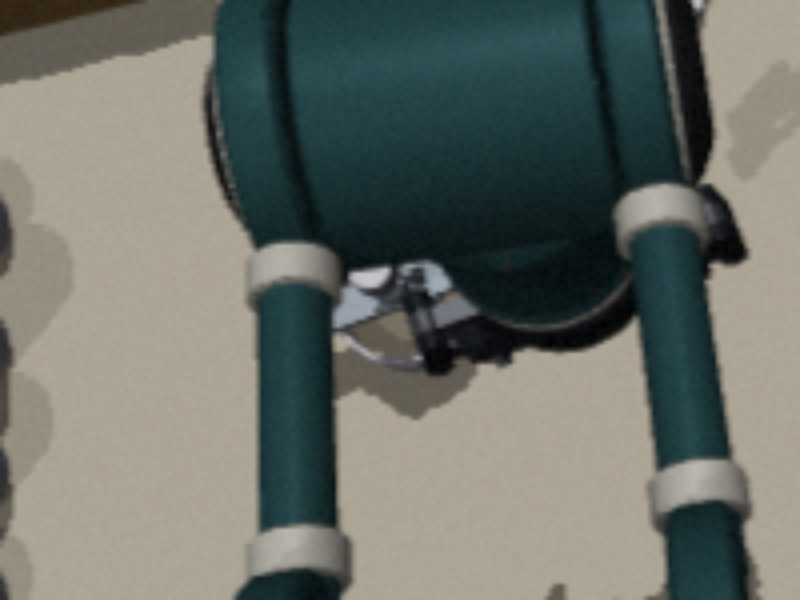

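Run:
```python
from station import r
print(r.close_job())
```

```text
the job is handed in; nothing more can be done
None
```

The gauge is standing by itself across the larger tin's rim with its rod on the soap, and I handed the job in at about 15 s. No verdict was reported.

I gripped the grey gauge by its knob and set the bar on the rim. I then pushed the rod down slowly until the force rose from about 1 N to 9 N with almost no further travel. While I eased back before letting go, the rod was still pressing at 5.7 N. The arm then opened and withdrew upward.

**Last checks that agreed:**
- **Position:** the bar's middle is about 1–3 mm from the tin's centre.
- **Height and level:** the bar's top is at about 58 mm, so its underside is at the 48 mm rim. The wrist camera shows it level within about 0.002 rad.
- **Reading:** the arm's travel puts the rod about 22 mm out and the soap at about 25.7 mm. The first depth images gave 25.4–26.1 mm.
- **Other objects:** the arm came near none of them. The loose lid and a pink gauge look unmoved in the last side view. I did not measure the small and closed tins again.

**Checks that were weaker or disagreed:**
- **Rod tip:** the final knob height puts the tip at about 26–26.5 mm, under 1 mm above the soap estimate and within camera error.
- **Top view:** the arm mostly hid the tin, so the top camera's final rim fit is unusable.
- **Side view:** it gave an apparent bar slope of 0.037. I put that down to points on the boss being included in the fit, but I did not refit it without them.

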